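# Stow the stamp in the desk carousel and hold it turned to the front

### The arm

A 7-joint arm with a two-finger parallel gripper is mounted at the origin on a cart in front of the work surface, level with it; the furniture and walls round the work are solid. World frame = base frame: x ahead of the robot, y to its left, z up, the work surface at z = 0. Lengths are in m, angles in rad, forces in N, time in s.
With the tool pointing down it reaches from about 0.425 to 0.925 m from the base axis. Payload 6.8 kg.
Tool frame: the origin (TCP) lies on the centre line of the jaws, within the pads' length; the fingertips stand 25 mm ahead of it and the grasp point (between the pads) lies 6 mm ahead of it; z points along the fingers, y is the line along which they close (so a half turn about z gives the same grasp; the last joint's range is limited). The gripper opens to 85 mm and grips with 20 to 120 N. Pads are 22 mm wide; open, the fingers measure 114 mm over their backs; the gripper's body (76 mm by 85 mm) begins 54 mm behind the grasp point. The pads swing forward as they close: fully open they stand 13 mm farther back than shut.
Start: joints at [-1.377, 0.477, 0.022, 1.555, -0.011, 1.109, -0.083], TCP at [0.201, 0.645, 0.256] pointing down, gripper open.
Joint ranges: [-2.96, 2.96], [-0.34, 2.1], [-1.41, 1.46], [0.24, 2.44], [-1.37, 4.51], [0.17, 1.92], [-2.96, 2.96]. Speed limits (rad/s): [2.39, 2.39, 3.14, 3.14, 3.14, 3.14, 3.14].

### API

Orientations are given as a rotation vector (axis times angle).
In Python, from bench import telemetry, grab_frame, job gives the robot as it stands.
- The arm moves only by the tool apply_moves, never from a script. Its argument "rows" is a list of rows, each a list of 2 entries, a list of its own where there are three numbers: the shift along the tool's x, y, z each as a share of 250 mm, from -1 to 1, then the turn, a rotation vector about the tool's x, y, z each as a share of pi rad, from -1 to 1. A call has 1 to 10 rows; each row is the pose to reach, as a shift and turn from the pose commanded when the call began, along the tool's axes at that moment, turning the shorter way round; what a row does not reach only later rows make up. A row lasts 1/8 s, in which the tool goes at most 62.5 mm and 10.7 degrees, less where a joint would pass 70% of its speed; a pose out of reach is approached as far as the arm can. A call with a number of a shift or a turn outside -1 to 1 is refused whole. A call with a gripper value outside its range is refused whole. "jaw" is the gripper's target within -1 to 1 (fully open at 1, half-way at 0, shut at -1), set as the call begins (left out, the last holds). The fingers move at their own pace and stop on an object; "newtons" is the grip in N (left out, the last holds). Time passes only in rows, so rows that repeat a pose let the fingers close. It gives the time, the measured TCP pose, the force, the opening and the grip force at its end, in the units of the state.
- telemetry.get_obs(): the state, without advancing time (a new reading comes with each control period).
- grab_frame(name): name is "scene" or "top" or "wrist"; returns a dict with "frame" (400x640x3 uint8, red, green, blue), "vertical_fov" (degrees; the focal length in pixels is half the picture's height over the tangent of half this angle, whatever the lens; pixels are square), "cx", "cy" (the principal point, pixels), "origin" and "attitude" of the camera in the world. Camera axes: x right, y up, looking along -z (the intrinsics and any distortion apply to the point x, -y, -z); pixel columns grow to the right and rows downward; lengths in m; the calibration is good to about 2 mm. The wrist camera is an equidistant fisheye: a pixel r from the principal point sees the ray r / f radians off the axis. A picture is of the moment at which its call begins. There is no depth.
- job.hand_in(): hands the job in; it is judged then, once.
The state is a dict: "clock": time; "joints": joint angles; "qvel": joint speeds; "tau": joint torques, N m; "tcp_pos": TCP position; "orientation": TCP orientation; "contact_force": force on the tool from outside, world axes, zero at the start; "moment": the same for the moment, N m; "grip_width": finger opening in m; "gripper_force": force on a finger pad.
Only numpy, scipy, OpenCV 4.12 (cv2) and the standard library are available. Lean on these libraries where they do the work, as an engineer would, in place of code of your own. Each camera call takes 0.05 s, during which the arm holds its last target. There are 200 camera calls.

### The job

Stand the wooden rubber stamp upright in the free pocket of the desk carousel (the pocket with the green tab on its rim) and let go of it. Then turn the carousel gently, without spinning it, until the green tab is in line with the green arrow on the base, and finish gripping the carousel's centre knob so that it stays still: do not let go of the knob at the end. Leave the ink pad, the mug and the key with the red tag where they are.

Things in the scene. Friction and masses are not known exactly. Their poses are not given: they have to be found in the camera images.
- stamp_mid (a point): Loose brown wooden rubber stamp, 67 mm tall, upright on the desk in front of the carousel; this point is its centre, 33.5 mm above its underside. Foot 26 mm (its x) by 54 mm (its y), 14 mm high; then a neck 18 mm thick; from 35 to 67 mm above the underside a round knob 26 mm thick, to be gripped from above. 40 to 80 g. z is up.
- carousel_base: Fixed black disc base of the carousel, 184 mm in diameter, 10 mm high, origin on its underside at the turning axis. Its front is its -x side, where a 34 mm wide tongue, 10 mm high, sticks out to 112 mm from the axis and carries a lime-green arrow that points at the turntable. z is up.
- turntable (a joint): Angle of the turntable on its base, rad, growing anticlockwise seen from above. 0, or any whole turn, means that the green tab is exactly at the front arrow. It turns freely, at least one whole turn either way from any start; light bearing friction (about 0.03 N m) keeps it where it is left; no spring.
- pocket (a point): Middle of the free pocket's floor, 56 mm from the turning axis, 17 mm above the desk. The turntable is a white round tray 176 mm across, rim 4 mm thick, its top 36 mm above the desk; three pockets of 120 degrees, split by radial walls 3 mm thick, tops 34 mm above the desk; the other two hold a fixed green padlock and black clip. Axes turn with the tray: -x points outward through the green tab, z up.
- tab (a point): Top of the outside of the lime-green tab, 16 mm wide, fixed to the tray's rim at the middle of the free pocket, 90 mm from the turning axis, 35 mm above the desk; turns with the tray.
- knob: Black ribbed round knob on the turning axis, fixed to the turntable: 30 mm in diameter, 34 mm high, origin at its centre 87 mm above the desk (knob from 70 to 104 mm), on an 18 mm post. Grip it across its diameter from above, at any yaw; turning the gripper turns the tray.
- ink_pad: Bystander: closed black stamp pad, 95 x 72 x 15 mm, loose; origin at the centre of its underside.
- mug: Bystander: green mug, 80 mm across, 115 mm with the handle, 102 mm tall, loose; origin at its underside.
- key_red: Bystander: key with a red plastic tag, 138 x 34 x 4 mm, lying flat, loose; origin at the centre of its underside.
There are look-alikes about, which are no part of the job. Leave any turquoise look-alike of the part that bears stamp_mid alone.

How it is judged:
On the way, in this order (a step that is already met when the one before it is completed fails the run):
1. the stamp stands upright in the free pocket and has been let go (x of stamp_mid in the frame of pocket between -0.03 and 0.03 m and y of stamp_mid in the frame of pocket between -0.045 and 0.045 m and z of stamp_mid in the frame of pocket between 0.027 and 0.04 m and angle between stamp_mid's own z axis and vertical below 0.15 rad and distance between the grasp point and stamp_mid above 0.045 m), for 0.2 s.
2. after that, the turntable is turned until the tab is in line with the front arrow (x of stamp_mid in the frame of pocket between -0.03 and 0.03 m and y of stamp_mid in the frame of pocket between -0.045 and 0.045 m and z of stamp_mid in the frame of pocket between 0.027 and 0.04 m and angle between stamp_mid's own z axis and vertical below 0.15 rad and x of tab in the frame of carousel_base below -0.07 m and y of tab in the frame of carousel_base between -0.013 and 0.013 m), for 0.2 s.
At the end, for the whole second after the job is handed in: The stamp stands upright (within 0.15 rad) on the floor of the free pocket; the green tab is in line with the front arrow (within 13 mm sideways, about 8 degrees); the turntable is still (under 0.05 rad/s); the fingers are holding the centre knob with more than 1 N (all of step 2 and velocity of joint turntable between -0.05 and 0.05 rad/s and contact force between the fingers and knob above 1 N); the arm keeps its last pose, push and grip.
It fails at once if the turntable is spun (faster than 3 rad/s) (velocity of joint turntable above 3 rad/s or velocity of joint turntable below -3 rad/s).
It fails at once if the ink pad, mug or red key is moved by more than 20 mm (distance of any of ink_pad, mug, key_red from where it was at the start of the episode above 0.02 m).
It also fails if it takes over 64 s, if anything falls off the work surface, if the arm or the gripper's body presses on something with over 40 N, if the wrist force passes 120 N, or if a joint passes its speed limit or range.

## Working session

There is one attempt and no reset: what is moved stays moved. The work goes in short steps, Python scripts to look and compute and a tool call to move; the robot and the scene stay as the last step left them, time stands still between calls to the robot, and variables do not carry over. Pictures are saved under pics/ and viewed, at most 10 in all, crops included, and the job is handed in when it is done.

Besides the shell and the picture viewer there is one more tool, called after "Call:" as name(argument=value, ...) on one line, values as JSON. apply_moves: Moves the arm, as the interface text tells. Its arguments: {"type":"object","properties":{"rows":{"type":"array"},"jaw":{"type":"number"},"newtons":{"type":"number"}},"required":["rows"]}

```bash
mkdir -p pics
cat > h.py <<'E'
import numpy as np, cv2
from bench import telemetry, grab_frame, job
def save(n,f):
    d=grab_frame(n); cv2.imwrite(f,d["frame"][:,:,::-1]); 
    np.save(f+'.npy',{k:v for k,v in d.items()},allow_pickle=True); return d
def load(f): return np.load(f+'.npy',allow_pickle=True).item()
E
python3 - <<'E'
from h import *
for n in("scene","top"):
    d=save(n,f"pics/{n}0.png"); print({k:v for k,v in d.items() if k!='frame'})
o=telemetry.get_obs(); print(o)
E
```

```text
{'vertical_fov': 46.602238167759815, 'cx': 320.741518458768, 'cy': 200.23067736629918, 'origin': array([-0.16148155,  0.92450203,  0.54751999]), 'attitude': array([ 0.50114612, -1.23292877, -2.05154608])}
{'vertical_fov': 44.325910232561355, 'cx': 318.30057066679166, 'cy': 193.19578176737028, 'origin': array([0.37190991, 0.27874112, 1.1247129 ]), 'attitude': array([ 0.09164521, -0.07011367, -1.58297572])}
{'clock': 0.1, 'joints': array([-1.37714099,  0.47769128,  0.02236603,  1.55633041, -0.01150342,
        1.10930988, -0.08309364]), 'qvel': array([-0.0003957 , -0.000417  ,  0.00141124, -0.00301825, -0.00158296,
        0.00022   ,  0.0016801 ]), 'tau': array([ 5.21904745e-03, -5.97758567e+01,  1.61356207e+00, -2.81955993e+01,
        1.27003156e-02,  4.93795727e-03,  1.84457872e-05]), 'tcp_pos': array([0.20048351, 0.64403239, 0.25545027]), 'orientation': array([-4.72175115e-01, -3.10578494e+00,  2.52264026e-03]), 'contact_force': array([-0.07727825, -0.49637615,  1.19879993]), 'moment': array([ 0.02561778, -0.04803365,  0.03653694]), 'gripper_force': 0.0, 'grip_width': 0.08542550414823705}
```

View pics/top0.png

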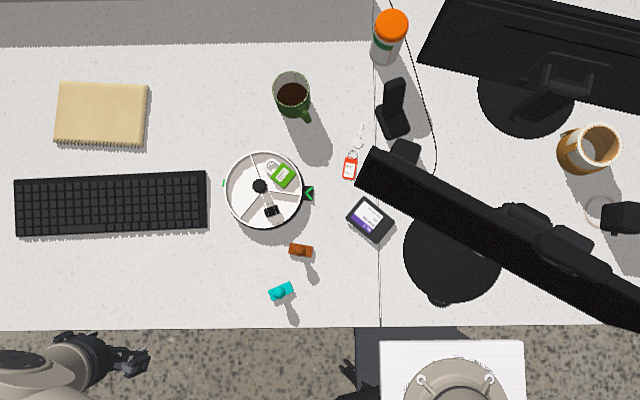

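View pics/scene0.png

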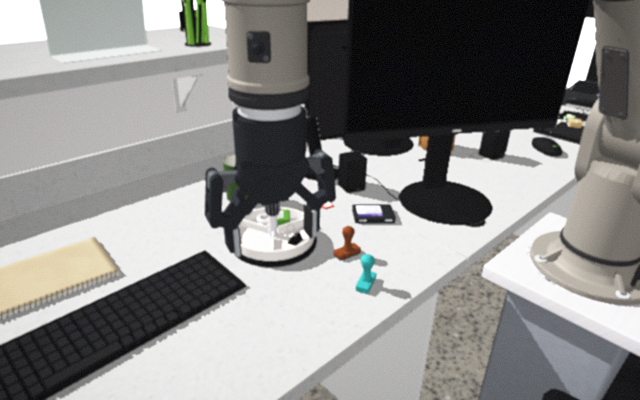

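The top view shows the carousel at about (264,190) and its base arrow at (308,193). The green tab appears at the left, about (222,183). There are two stamps: brown at (301,250) and turquoise at (281,291). By the description, the brown one is the target. The ink pad is at (371,219), the key at (351,160) and the mug at (292,95). I'll check the choice in a close crop.

```bash
cat >> h.py <<'E'
from scipy.spatial.transform import Rotation as R
def pix2w(d,u,v,z):
    f=200/np.tan(np.radians(d['vertical_fov']/2))
    r=R.from_rotvec(d['attitude']).apply([(u-d['cx'])/f,-(v-d['cy'])/f,-1])
    return d['origin']+r*(z-d['origin'][2])/r[2]
def w2pix(d,p):
    f=200/np.tan(np.radians(d['vertical_fov']/2))
    c=R.from_rotvec(d['attitude']).inv().apply(np.array(p)-d['origin'])
    return d['cx']+f*c[0]/-c[2], d['cy']-f*c[1]/-c[2]
E
python3 - <<'E'
from h import *
d=load("pics/top0.png"); im=cv2.imread("pics/top0.png")
c=im[140:310,210:400]; cv2.imwrite("pics/c1.png",cv2.resize(c,None,fx=4,fy=4,interpolation=cv2.INTER_CUBIC)[:600+80])
cv2.imwrite("pics/c1.png",cv2.resize(im[145:305,212:402],(665,560),interpolation=cv2.INTER_CUBIC))
h=cv2.cvtColor(im,cv2.COLOR_BGR2HSV)
for nm,lo,hi in(("brown",(3,120,60),(14,255,255)),("green",(40,100,60),(85,255,255)),("red",(0,150,150),(8,255,255))):
    m=cv2.inRange(h,lo,hi); n,l,s,ce=cv2.connectedComponentsWithStats(m)
    for i in range(1,n):
        if s[i,4]>6 and 200<ce[i,0]<400 and 130<ce[i,1]<310: print(nm,s[i],ce[i],pix2w(d,*ce[i],0.02))
E
```

```text
brown [342 157  15  23 119] [349.72268908 166.23529412] [0.54654102 0.22090947 0.02      ]
brown [288 243  25  14 253] [300.16996047 249.60869565] [0.3597213  0.33533112 0.02      ]
green [271 163  25  25 251] [283.06374502 175.52191235] [0.52751691 0.37269339 0.02      ]
green [222 180   3   6   9] [223.11111111 182.33333333] [0.51393608 0.50923424 0.02      ]
green [304 187   9  13  55] [308.27272727 192.72727273] [0.48737164 0.31580746 0.02      ]
red [342 157  15  23 111] [349.63963964 166.56756757] [0.54578055 0.22111297 0.02      ]
```

View pics/c1.png

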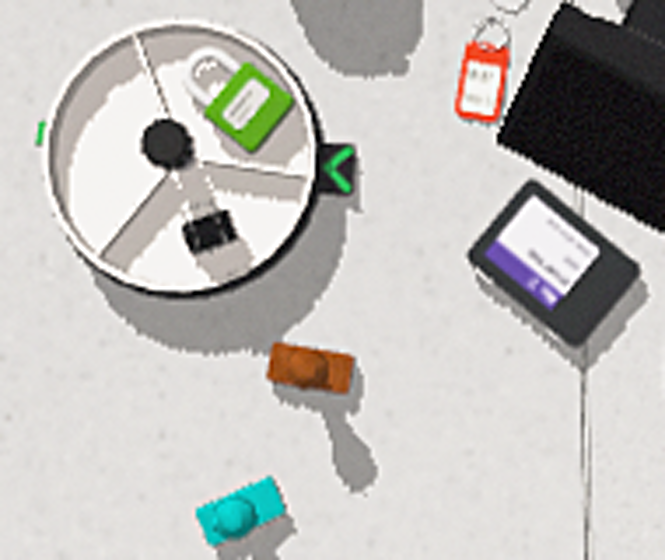

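Two candidates: brown (301,250) matches the description and turquoise (281,291) is the look-alike. The crop confirms brown. The free pocket is the left one, with its tab at (223,182), nearly opposite the arrow, so the tray needs about half a turn.

Run:
```python
from h import *
d=load("pics/top0.png"); im=cv2.imread("pics/top0.png")
k=pix2w(d,259.7,186.1,.104); ar=pix2w(d,308.3,192.7,.01); tb=pix2w(d,223.1,182.3,.03)
print("knob",k,"arrow",ar,"tab",tb)
for p,n in((ar,'arrow'),(tb,'tab')):
    v=(p-k)[:2]; print(n,np.hypot(*v),np.degrees(np.arctan2(v[1],v[0])))
h=cv2.cvtColor(im,cv2.COLOR_BGR2HSV); m=cv2.inRange(h,(3,120,60),(14,255,255)); m[:235]=0
pts=np.argwhere(m>0)[:,::-1].astype(np.float32)
w=np.array([pix2w(d,*p,.014)[:2] for p in pts],np.float32)*1000
print("rect",cv2.minAreaRect(w))
b=cv2.boxPoints(cv2.minAreaRect(pts)); print(b)
print("knob top stamp",pix2w(d,212+310/3.5,145+365/3.5,.067))
for z in(.2,.4): print("mon",z,pix2w(d,372,148,z),pix2w(d,357,185,z))
o=telemetry.get_obs(); M=R.from_rotvec(o['orientation']).as_matrix(); print(M.round(3))
```

```text
knob [0.49403867 0.41471613 0.104     ] arrow [0.48847852 0.31608001 0.01      ] tab [0.51272651 0.50717342 0.03      ]
arrow 0.09879271339372621 -93.2263707523962
tab 0.09432701266412911 78.57310203137176
rect ((359.3121643066406, 335.7722473144531), (52.204681396484375, 24.602191925048828), 79.85530853271484)
[[287.78378 253.2973 ]
 [289.59457 242.43243]
 [312.45944 246.24326]
 [310.64865 257.10812]]
knob top stamp [0.36091609 0.33205685 0.067     ]
mon 0.2 [0.55261935 0.18716567 0.2       ] [0.48193921 0.21726017 0.2       ]
mon 0.4 [0.51353491 0.20697191 0.4       ] [0.4581417  0.23055748 0.4       ]
[[-0.955  0.297 -0.   ]
 [ 0.297  0.955 -0.002]
 [-0.    -0.002 -1.   ]]
```

Call:
apply_moves(rows=[[[-0.1, -0.1, 0.04], [0, 0, 0]], [[-0.22, -0.22, 0.08], [0, 0, -0.01]], [[-0.35, -0.36, 0.12], [0, 0, -0.02]], [[-0.5, -0.5, 0.18], [0, 0, -0.03]], [[-0.64, -0.65, 0.24], [0, 0, -0.04]], [[-0.77, -0.78, 0.3], [0, 0, -0.04]], [[-0.88, -0.9, 0.36], [0, 0, -0.04]], [[-0.95, -0.97, 0.4], [0, 0, -0.04]], [[-0.98, -1.0, 0.42], [0, 0, -0.04]], [[-0.98, -1.0, 0.42], [0, 0, -0.04]]], jaw=1, newtons=30)

```text
clock: 1.35
tcp_pos: [0.3602, 0.3329, 0.1511]
orientation: [-0.277, -3.129, 0.001]
contact_force: [-0.1, 1.2, 1.3]
grip_width: 0.0853
gripper_force: 0.0
```

Run:
```python
from h import *
d=save("wrist","pics/w1.png"); save("top","pics/top1.png"); o=telemetry.get_obs()
print(o['tcp_pos'],R.from_rotvec(o['orientation']).as_matrix().round(3),o['joints'],d['origin'],d['attitude'],d['cx'],d['cy'],d['vertical_fov'])
```

```text
[0.35986495 0.33437178 0.15163247] [[-0.985  0.174  0.   ]
 [ 0.174  0.985  0.001]
 [ 0.     0.001 -1.   ]] [-0.93203125  0.31465454  0.0671147   2.08887722 -0.03169395  0.73803238
  0.55128132] [0.28670699 0.34609852 0.26852087] [-0.24843165 -0.20791258  1.38271895] 322.7236241008858 202.5082377562502 65.70646984690485
```

View pics/w1.png

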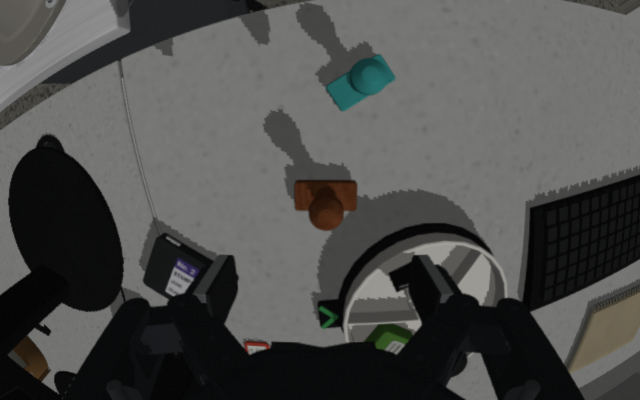

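The wrist view shows the brown stamp's foot around (325,195) and its knob top at (326,212). It is centred between the fingers at columns 225 and 425. I'll measure it with the fisheye model.

```bash
cat >> h.py <<'E'
def fpix2w(d,u,v,z):
    f=200/np.tan(np.radians(d['vertical_fov']/2)); a=np.array([u-d['cx'],-(v-d['cy'])]); r=np.hypot(*a); t=r/f
    r3=R.from_rotvec(d['attitude']).apply([*(a/max(r,1e-9)*np.sin(t)),-np.cos(t)])
    return d['origin']+r3*(z-d['origin'][2])/r3[2]
E
python3 - <<'E'
from h import *
d=load("pics/w1.png")
for u,v,z in((326,214,.067),(295,181,.014),(356,181,.014)): print(fpix2w(d,u,v,z))
a=fpix2w(d,342.5,330,.02); print(a)
# knob silhouette left/right
E
```

```text
[0.3562998  0.33594007 0.067     ]
[0.34094753 0.31258252 0.014     ]
[0.35001135 0.36338191 0.014     ]
[0.50086949 0.32848767 0.02      ]
```

Call:
apply_moves(rows=[[[0.008, 0.004, 0.07], [0, 0, 0]], [[0.008, 0.004, 0.16], [0, 0, 0]], [[0.008, 0.004, 0.25], [0, 0, 0]], [[0.008, 0.004, 0.32], [0, 0, 0]], [[0.008, 0.004, 0.36], [0, 0, 0]], [[0.008, 0.004, 0.374], [0, 0, 0]], [[0.008, 0.004, 0.374], [0, 0, 0]]])

```text
clock: 2.33
tcp_pos: [0.3585, 0.3348, 0.0581]
orientation: [0.276, 3.129, 0.001]
contact_force: [0.1, -0.4, -0.0]
grip_width: 0.0854
gripper_force: 0.0
```

Call:
apply_moves(rows=[[[0, 0, 0], [0, 0, 0]], [[0, 0, 0], [0, 0, 0]], [[0, 0, 0], [0, 0, 0]], [[0, 0, 0], [0, 0, 0]], [[0, 0, 0], [0, 0, 0]], [[0, 0, 0], [0, 0, 0]], [[0, 0, 0], [0, 0, 0]], [[0, 0, 0], [0, 0, 0]]], jaw=-1, newtons=30)

```text
clock: 3.32
tcp_pos: [0.3587, 0.3347, 0.0581]
orientation: [0.276, 3.129, 0.001]
contact_force: [0.2, 0.1, 5.6]
grip_width: 0.0231
gripper_force: 29.4
```

Call:
apply_moves(rows=[[[0, 0, -0.03], [0, 0, 0]], [[0, 0, -0.08], [0, 0, 0]], [[0, 0, -0.16], [0, 0, 0]], [[0, 0, -0.26], [0, 0, 0]], [[0, 0, -0.36], [0, 0, 0]], [[0, 0, -0.44], [0, 0, 0]], [[0, 0, -0.49], [0, 0, 0]], [[0, 0, -0.5], [0, 0, 0]], [[0, 0, -0.5], [0, 0, 0]]])

```text
clock: 4.45
tcp_pos: [0.3582, 0.334, 0.1825]
orientation: [-0.276, -3.129, 0.001]
contact_force: [-0.5, 0.3, -0.1]
grip_width: 0.0237
gripper_force: 29.5
```

Run:
```python
from h import *
save("wrist","pics/w2.png"); d=save("top","pics/top2.png"); o=telemetry.get_obs()
print(o['tcp_pos'],o['grip_width'],o['gripper_force'])
# refine carousel centre from rim ellipse: white pixels region in top0
d=load("pics/top0.png"); 
M=R.from_rotvec(o['orientation']).as_matrix()
k=np.array([.494,.4147]);p=k+.056*np.array([np.cos(1.371),np.sin(1.371)])
print(p, M.T@(np.array([*p,o['tcp_pos'][2]])-o['tcp_pos'])/.25, M.round(3))
# predicted rim outline vs picture
im=cv2.imread("pics/top0.png")
for a in np.linspace(0,2*np.pi,120,endpoint=False):
    u,v=w2pix(d,[k[0]+.088*np.cos(a),k[1]+.088*np.sin(a),.036]); im[int(round(v)),int(round(u))]=(0,0,255)
A=cv2.resize(im[140:240,212:322],(440,400),interpolation=cv2.INTER_NEAREST)
B=cv2.resize(cv2.imread("pics/w2.png")[80:330,150:500],(350,250))
C=np.zeros((400,790,3),np.uint8);C[:,:440]=A;C[:250,440:]=B
cv2.imwrite("pics/c2.png",C)
```

```text
[0.35809714 0.33391754 0.18204703] 0.023196959885027155 29.453045885602478
[0.5051143  0.46958599] [-0.48388838  0.63731484 -0.00119967] [[-0.985  0.175 -0.001]
 [ 0.175  0.985 -0.001]
 [ 0.001 -0.001 -1.   ]]
```

View pics/c2.png

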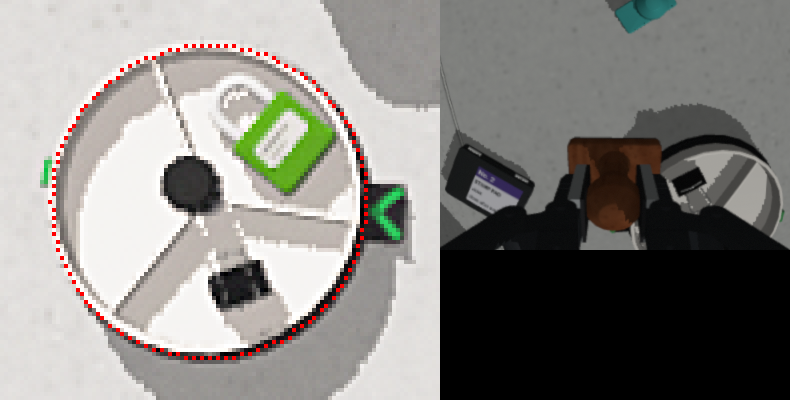

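The predicted rim circle matches the picture, so the carousel centre is right. The stamp is held level between the pads. I'll carry it over the pocket.

Call:
apply_moves(rows=[[[-0.03, 0.04, 0], [0, 0, 0.04]], [[-0.08, 0.1, 0], [0, 0, 0.09]], [[-0.14, 0.18, 0], [0, 0, 0.14]], [[-0.2, 0.27, 0], [0, 0, 0.2]], [[-0.27, 0.36, 0], [0, 0, 0.26]], [[-0.34, 0.45, 0], [0, 0, 0.32]], [[-0.4, 0.53, 0], [0, 0, 0.38]], [[-0.45, 0.59, 0], [0, 0, 0.43]], [[-0.475, 0.625, 0], [0, 0, 0.48]], [[-0.484, 0.637, 0], [0, 0, 0.508]]])

```text
clock: 5.8
tcp_pos: [0.5055, 0.4702, 0.1814]
orientation: [2.436, 1.983, -0.003]
contact_force: [-0.1, 0.2, -0.8]
grip_width: 0.0232
gripper_force: 29.5
```

Run:
```python
from h import *
save("wrist","pics/w3.png"); o=telemetry.get_obs()
M=R.from_rotvec(o['orientation']).as_matrix()
print(o['tcp_pos'],o['grip_width'],o['joints'].round(2), M.T@(np.array([.505,.4696,.0765])-o['tcp_pos'])/.25, np.degrees(np.arctan2(M[1,1],M[0,1])))
```

```text
[0.50544344 0.47036069 0.18129746] 0.02321405957327813 [-1.13  0.61  0.43  1.6  -0.29  1.   -0.82] [-0.00263302 -0.0009457   0.41919531] -11.86278003628035
```

View pics/w3.png

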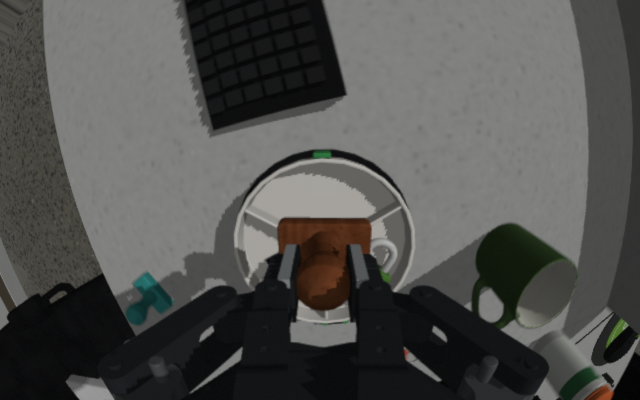

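The tab at (322,154) is straight ahead of the stamp and the foot lies across the free pocket. I'll lower it gently, then release.

Call:
apply_moves(rows=[[[0, 0, 0.06], [0, 0, 0]], [[0, 0, 0.14], [0, 0, 0]], [[0, 0, 0.22], [0, 0, 0]], [[0, 0, 0.29], [0, 0, 0]], [[0, 0, 0.34], [0, 0, 0]], [[0, 0, 0.38], [0, 0, 0]], [[0, 0, 0.4], [0, 0, 0]], [[0, 0, 0.412], [0, 0, 0]], [[0, 0, 0.418], [0, 0, 0]], [[0, 0, 0.418], [0, 0, 0]]])

```text
clock: 7.1
tcp_pos: [0.5056, 0.47, 0.0786]
orientation: [-2.433, -1.987, -0.001]
contact_force: [0.1, -0.2, -0.3]
grip_width: 0.0229
gripper_force: 29.5
```

Call:
apply_moves(rows=[[[0, 0, 0.003], [0, 0, 0]], [[0, 0, 0.006], [0, 0, 0]], [[0, 0, 0.008], [0, 0, 0]], [[0, 0, 0.008], [0, 0, 0]]])

```text
clock: 7.6
tcp_pos: [0.5055, 0.4699, 0.0763]
orientation: [-2.433, -1.987, 0.0]
contact_force: [-0.3, -0.1, -1.3]
grip_width: 0.0235
gripper_force: 29.5
```

Call:
apply_moves(rows=[[[0, 0, 0.003], [0, 0, 0]], [[0, 0, 0.005], [0, 0, 0]], [[0, 0, 0.005], [0, 0, 0]]])

```text
clock: 7.98
tcp_pos: [0.5057, 0.47, 0.0753]
orientation: [-2.433, -1.987, -0.001]
contact_force: [0.3, 0.1, 1.5]
grip_width: 0.0234
gripper_force: 29.6
```

Call:
apply_moves(rows=[[[0, 0, 0], [0, 0, 0]], [[0, 0, 0], [0, 0, 0]], [[0, 0, 0], [0, 0, 0]], [[0, 0, 0], [0, 0, 0]], [[0, 0, 0], [0, 0, 0]], [[0, 0, 0], [0, 0, 0]]], jaw=1)

```text
clock: 8.72
tcp_pos: [0.5055, 0.4699, 0.075]
orientation: [-2.433, -1.987, 0.0]
contact_force: [0.6, 0.1, -0.1]
grip_width: 0.0855
gripper_force: 0.0
```

Call:
apply_moves(rows=[[[0, 0, -0.05], [0, 0, 0]], [[0, 0, -0.13], [0, 0, 0]], [[0, 0, -0.23], [0, 0, 0]], [[0, 0, -0.34], [0, 0, 0]], [[0, 0, -0.44], [0, 0, 0]], [[0, 0, -0.5], [0, 0, 0]], [[0, 0, -0.52], [0, 0, 0]], [[0, 0, -0.52], [0, 0, 0]]])

```text
clock: 9.72
tcp_pos: [0.5053, 0.4698, 0.2049]
orientation: [-2.433, -1.987, 0.0]
contact_force: [-0.6, -0.5, -0.2]
grip_width: 0.0853
gripper_force: 0.0
```

Run:
```python
from h import *
save("wrist","pics/w4.png"); d=save("top","pics/top4.png"); o=telemetry.get_obs()
M=R.from_rotvec(o['orientation']).as_matrix()
print(o['tcp_pos'],o['joints'].round(2),M.T@(np.array([.494,.4147,.19])-o['tcp_pos'])/.25)
C=np.zeros((400,800,3),np.uint8)
C[:,:440]=cv2.resize(cv2.imread("pics/top4.png")[140:240,212:322],(440,400),interpolation=cv2.INTER_CUBIC)
C[:300,440:]=cv2.imread("pics/w4.png")[80:380,140:500]
cv2.imwrite("pics/c4.png",C)
```

```text
[0.5050011  0.46956331 0.20401715] [-1.14  0.58  0.44  1.59 -0.27  1.04 -0.82] [-0.22373725  0.00079868  0.0563987 ]
```

View pics/c4.png

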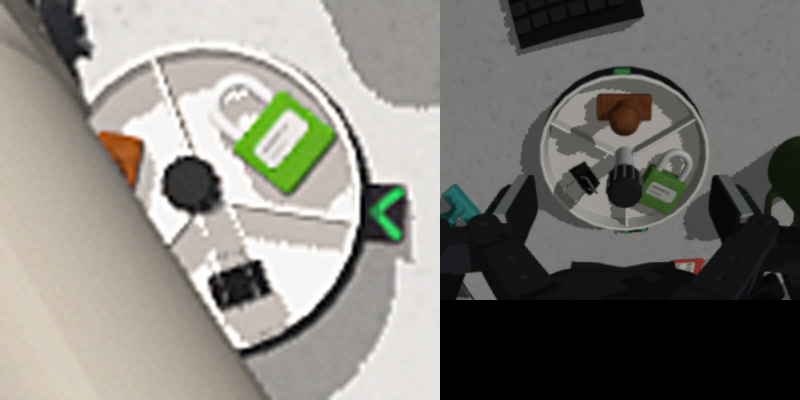

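The stamp stands upright in the free pocket and is released: wrist crop (625,110), tab (622,71). Next I'll move over the knob, keep the fingers crosswise to the stamp, go down and grip.

Call:
apply_moves(rows=[[[-0.04, 0, 0], [0, 0, 0]], [[-0.1, 0, 0], [0, 0, 0]], [[-0.17, 0, 0], [0, 0, 0]], [[-0.21, 0, 0], [0, 0, 0]], [[-0.224, 0.001, 0], [0, 0, 0]], [[-0.224, 0.001, 0], [0, 0, 0]]])

```text
clock: 10.58
tcp_pos: [0.4946, 0.4151, 0.2052]
orientation: [-2.433, -1.987, -0.001]
contact_force: [0.2, -0.1, -0.1]
grip_width: 0.0856
gripper_force: 0.0
```

Run:
```python
from h import *
d=save("wrist","pics/w5.png"); o=telemetry.get_obs()
M=R.from_rotvec(o['orientation']).as_matrix()
print(o['tcp_pos'],o['joints'].round(2),M.T@(np.array([.494,.4147,.096])-o['tcp_pos'])/.25)
im=cv2.imread("pics/w5.png");h=cv2.cvtColor(im,cv2.COLOR_BGR2HSV)
m=cv2.inRange(h,(50,100,50),(80,255,255));n,l,s,ce=cv2.connectedComponentsWithStats(m)
for i in range(1,n):
    if s[i,4]>8: 
        w=fpix2w(d,*ce[i],.03);v=w[:2]-[.494,.4147];print(s[i],ce[i],w,np.hypot(*v),np.degrees(np.arctan2(v[1],v[0])))
```

```text
[0.49448755 0.4154688  0.20517034] [-1.12  0.51  0.45  1.7  -0.26  0.99 -0.78] [-0.00367159 -0.00130988  0.43667915]
[313  90  17   5  61] [320.96721311  92.06557377] [0.5118565 0.5057472 0.03     ] 0.09278171940940334 78.90378819340545
[339 196  50  53 723] [362.77040111 219.92946058] [0.52807114 0.37432485 0.03      ] 0.052829870634795356 -49.840180879109155
[338 267  11   6  39] [343.23076923 269.48717949] [0.49857706 0.3220599  0.03      ] 0.09275310401576796 -87.17149084850142
[322 269  10   7  38] [326.         271.57894737] [0.47987494 0.32333144 0.03      ] 0.09245394006175336 -98.78803409050462
[594 328  13  11  48] [599.625      332.70833333] [0.95414366 0.04288808 0.03      ] 0.591587938646734 -38.93940483565141
```

View pics/w5.png

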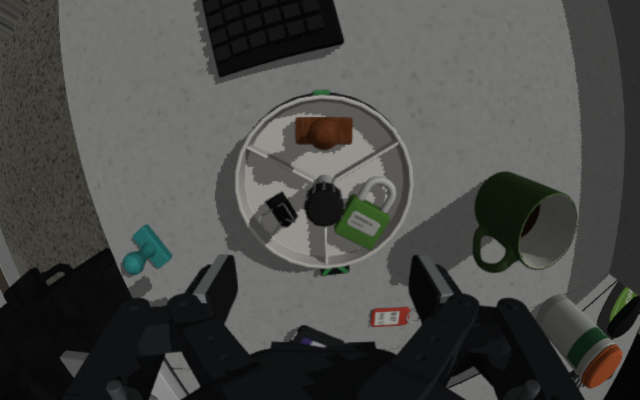

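The wrist view confirms the tab (321,92) at 78.8° and the arrow (334,270) at about −93°. That means a +188° turn, which the last joint allows. Now the descent and grip.

Call:
apply_moves(rows=[[[-0.003, 0, 0.06], [0, 0, 0]], [[-0.003, 0, 0.15], [0, 0, 0]], [[-0.003, 0, 0.24], [0, 0, 0]], [[-0.003, 0, 0.32], [0, 0, 0]], [[-0.003, 0, 0.38], [0, 0, 0]], [[-0.003, 0, 0.42], [0, 0, 0]], [[-0.003, 0, 0.436], [0, 0, 0]], [[-0.003, 0, 0.436], [0, 0, 0]]])

```text
clock: 11.62
tcp_pos: [0.4946, 0.4143, 0.0962]
orientation: [-2.433, -1.987, -0.001]
contact_force: [-1.3, 0.3, 1.0]
grip_width: 0.0853
gripper_force: 0.0
```

Call:
apply_moves(rows=[[[0, 0, 0], [0, 0, 0]], [[0, 0, 0], [0, 0, 0]], [[0, 0, 0], [0, 0, 0]], [[0, 0, 0], [0, 0, 0]], [[0, 0, 0], [0, 0, 0]], [[0, 0, 0], [0, 0, 0]], [[0, 0, 0], [0, 0, 0]], [[0, 0, 0], [0, 0, 0]]], jaw=-1, newtons=30)

```text
clock: 12.62
tcp_pos: [0.4953, 0.4142, 0.0966]
orientation: [2.433, 1.986, 0.002]
contact_force: [3.6, -2.5, 5.6]
grip_width: 0.0292
gripper_force: 30.6
```

Gripped at 29 mm. Now a first slow turn anticlockwise, which is negative about the tool's z.

Call:
apply_moves(rows=[[[0, 0, 0], [0, 0, -0.01]], [[0, 0, 0], [0, 0, -0.03]], [[0, 0, 0], [0, 0, -0.055]], [[0, 0, 0], [0, 0, -0.08]], [[0, 0, 0], [0, 0, -0.105]], [[0, 0, 0], [0, 0, -0.13]], [[0, 0, 0], [0, 0, -0.155]], [[0, 0, 0], [0, 0, -0.18]], [[0, 0, 0], [0, 0, -0.19]], [[0, 0, 0], [0, 0, -0.2]]])

```text
clock: 13.88
tcp_pos: [0.4968, 0.4144, 0.0966]
orientation: [1.699, 2.639, 0.006]
contact_force: [8.6, 0.7, 0.1]
grip_width: 0.0291
gripper_force: 30.4
```

Run:
```python
from h import *
d=save("wrist","pics/w6.png"); o=telemetry.get_obs()
M=R.from_rotvec(o['orientation']).as_matrix()
print(o['tcp_pos'],o['joints'].round(2),np.degrees(np.arctan2(M[1,1],M[0,1])),o['contact_force'],o['moment'])
im=cv2.imread("pics/w6.png");h=cv2.cvtColor(im,cv2.COLOR_BGR2HSV)
m=cv2.inRange(h,(50,100,50),(80,255,255));n,l,s,ce=cv2.connectedComponentsWithStats(m)
for i in range(1,n):
    if s[i,4]>8: 
        w=fpix2w(d,*ce[i],.033);v=w[:2]-[.494,.4147];print(s[i],np.hypot(*v),np.degrees(np.arctan2(v[1],v[0])))
```

```text
[0.49685946 0.41439655 0.09665274] [-0.96  0.62  0.23  1.76 -0.19  0.78 -0.21] 24.537611060352194 [9.00988748 0.23357694 0.35798264] [ 0.10270983 -1.70202891  0.02785032]
[305  77  27   8 187] 0.09094142966472703 114.36105613467821
[367 241  24  29 152] 0.043337194203389204 1.1151140874557364
[387 251   4   6  10] 0.050129750389451666 3.8524032407220647
[391 253  28  17 117] 0.062168074413687546 1.7671645507673763
[390 263  11  10  35] 0.05967262331328444 -4.577485747943011
[403 271  17  13  51] 0.0725687197914107 -4.78967348343821
[394 272   8   5  11] 0.06374103999698492 -7.241638724931244
[407 281   7   8  17] 0.07756796213653809 -9.378843088293522
[399 285   8   8  23] 0.0757860797155384 -13.748699395772613
```

The tray follows the gripper: the tab is now at 114.4°. I'll shift about 2.5 mm in +x to relieve the side force and keep turning.

Call:
apply_moves(rows=[[[-0.004, 0.009, 0], [0, 0, -0.015]], [[-0.004, 0.009, 0], [0, 0, -0.04]], [[-0.004, 0.009, 0], [0, 0, -0.07]], [[-0.004, 0.009, 0], [0, 0, -0.1]], [[-0.004, 0.009, 0], [0, 0, -0.13]], [[-0.004, 0.009, 0], [0, 0, -0.16]], [[-0.004, 0.009, 0], [0, 0, -0.19]], [[-0.004, 0.009, 0], [0, 0, -0.22]], [[-0.004, 0.009, 0], [0, 0, -0.245]], [[-0.004, 0.009, 0], [0, 0, -0.26]]])

```text
clock: 15.18
tcp_pos: [0.4983, 0.416, 0.0966]
orientation: [0.508, 3.098, 0.006]
contact_force: [6.8, 4.0, -0.9]
grip_width: 0.0292
gripper_force: 30.3
```

Call:
apply_moves(rows=[[[0, 0, 0], [0, 0, -0.015]], [[0, 0, 0], [0, 0, -0.04]], [[0, 0, 0], [0, 0, -0.07]], [[0, 0, 0], [0, 0, -0.1]], [[0, 0, 0], [0, 0, -0.13]], [[0, 0, 0], [0, 0, -0.16]], [[0, 0, 0], [0, 0, -0.19]], [[0, 0, 0], [0, 0, -0.22]], [[0, 0, 0], [0, 0, -0.245]], [[0, 0, 0], [0, 0, -0.26]]])

```text
clock: 16.42
tcp_pos: [0.4981, 0.418, 0.0967]
orientation: [-0.765, 3.041, 0.009]
contact_force: [7.7, 9.0, -4.0]
grip_width: 0.0289
gripper_force: 30.0
```

```bash
cat > t.py <<'E'
from h import *
import sys
f=f"pics/{sys.argv[1]}.png"
d=save("wrist",f); o=telemetry.get_obs()
M=R.from_rotvec(o['orientation']).as_matrix()
print(o['tcp_pos'],o['joints'].round(2),np.degrees(np.arctan2(M[1,1],M[0,1])),o['contact_force'],o['grip_width'])
im=cv2.imread(f);h=cv2.cvtColor(im,cv2.COLOR_BGR2HSV)
m=cv2.inRange(h,(50,100,50),(80,255,255));n,l,s,ce=cv2.connectedComponentsWithStats(m)
for i in range(1,n):
    if s[i,4]>30: 
        w=fpix2w(d,*ce[i],.033);v=w[:2]-[.495,.4147];print(s[i],np.hypot(*v),np.degrees(np.arctan2(v[1],v[0])))
E
python3 t.py w7
```

```text
[0.49809879 0.41799939 0.09665373] [-0.66  0.62 -0.19  1.73  0.15  0.8   1.15] 118.35657671654181 [ 7.73759692  8.23836937 -3.95102728] 0.029191586831389654
[304  76  28   8 190] 0.08795345099093793 -150.73279606185523
[181 116  28  39 414] 0.09361044430834509 -98.21375991987833
[374 247  45  46 445] 0.060551004801053576 87.07150027165959
```

Call:
apply_moves(rows=[[[0.003, 0.001, 0], [0, 0, -0.015]], [[0.006, 0.002, 0], [0, 0, -0.04]], [[0.01, 0.003, 0], [0, 0, -0.07]], [[0.013, 0.004, 0], [0, 0, -0.1]], [[0.013, 0.004, 0], [0, 0, -0.13]], [[0.013, 0.004, 0], [0, 0, -0.16]], [[0.013, 0.004, 0], [0, 0, -0.19]], [[0.013, 0.004, 0], [0, 0, -0.22]], [[0.013, 0.004, 0], [0, 0, -0.24]], [[0.013, 0.004, 0], [0, 0, -0.25]]])

```text
clock: 17.73
tcp_pos: [0.4964, 0.4192, 0.0967]
orientation: [-1.866, 2.512, 0.009]
contact_force: [14.7, 15.2, -12.1]
grip_width: 0.029
gripper_force: 31.1
```

```bash
python3 t.py w8
```

```text
[0.49640192 0.41923367 0.09676404] [-0.52  0.64 -0.38  1.73  0.3   0.82  1.81] 163.2790526639281 [ 13.99680554  15.63990105 -11.90065011] 0.028783157845053312
[264  51  48  32 531] 0.09671963147121783 -94.90178604013077
[304  75  28   9 206] 0.08763136727454643 -104.38756222654222
[366 244  48  44 398] 0.05568225995689847 130.88365984188584
```

View pics/w8.png

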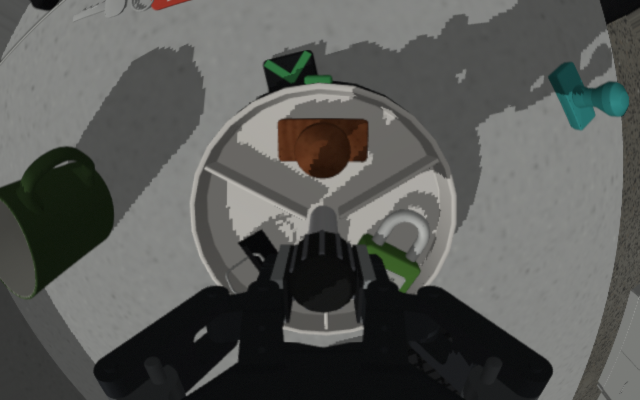

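The tab (318,79) is about 11° short of the arrow (290,70), and the stamp is still upright. I'll finish the turn and check it.

Call:
apply_moves(rows=[[[0, 0, 0], [0, 0, -0.01]], [[0, 0, 0], [0, 0, -0.025]], [[0, 0, 0], [0, 0, -0.04]], [[0, 0, 0], [0, 0, -0.055]], [[0, 0, 0], [0, 0, -0.063]], [[0, 0, 0], [0, 0, -0.063]]])

```text
clock: 18.52
tcp_pos: [0.4959, 0.4193, 0.0967]
orientation: [-2.105, 2.316, 0.007]
contact_force: [13.4, 16.1, -11.6]
grip_width: 0.029
gripper_force: 31.3
```

```bash
python3 t.py w9
python3 - <<'E'
from h import *
d=load("pics/w9.png"); im=cv2.imread("pics/w9.png");cv2.imwrite("pics/c9.png",cv2.resize(im[30:180,200:440],(800,500),interpolation=cv2.INTER_CUBIC))
E
```

```text
[0.49587406 0.41931652 0.09673954] [-0.49  0.65 -0.43  1.73  0.34  0.83  1.97] 174.51081245030977 [ 12.56194932  14.30130947 -12.14762134] 0.029137704574412414
[296  51  50  33 708] 0.09445496440230779 -93.67290826441672
[365 243  40  32 228] 0.04809449230467219 142.12404353009583
[392 257  24  26 122] 0.062332466690495233 144.7538417099618
```

View pics/c9.png

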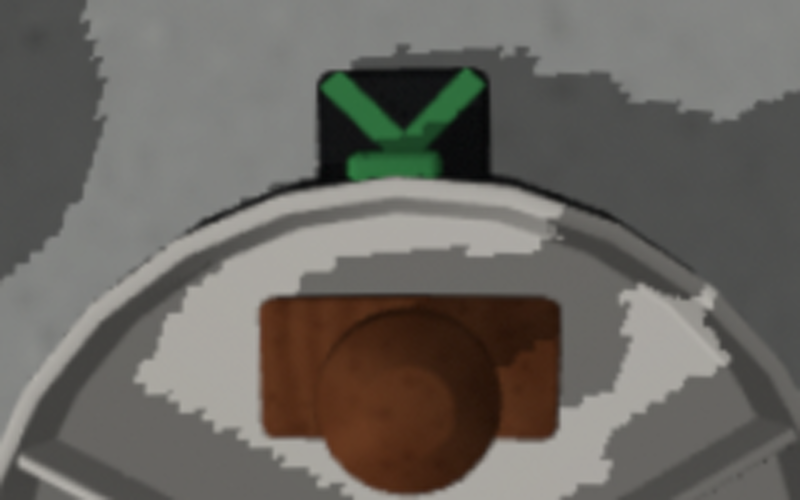

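The tab (394) and the arrow (403) line up to within about 2 mm, and the stamp is upright. I'll hold briefly, then hand in.

Call:
apply_moves(rows=[[[0, 0, 0], [0, 0, 0]], [[0, 0, 0], [0, 0, 0]], [[0, 0, 0], [0, 0, 0]], [[0, 0, 0], [0, 0, 0]], [[0, 0, 0], [0, 0, 0]], [[0, 0, 0], [0, 0, 0]]])

```text
clock: 19.32
tcp_pos: [0.4959, 0.4193, 0.0968]
orientation: [-2.104, 2.316, 0.007]
contact_force: [13.1, 15.4, -11.7]
grip_width: 0.029
gripper_force: 31.3
```

Run:
```python
from h import *
o=telemetry.get_obs(); print(o['qvel'].round(3),o['gripper_force'],o['clock']); print(job.hand_in())
```

```text
[ 0.     0.    -0.    -0.001 -0.    -0.001 -0.001] 31.28052629996091 19.325
the job is handed in; nothing more can be done
None
```

The job is handed in at about 19 s with no verdict returned: the stamp stands upright in the free pocket, the green tab is within about 2 mm of the arrow, and the gripper is holding the knob at 31 N.

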